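# Earth the antenna at the knife switch and lock it

### The arm

A 6-joint arm with a two-finger parallel gripper is mounted at the origin on the work surface. World frame = base frame: x ahead of the robot, y to its left, z up, the work surface at z = 0. Lengths are in m, angles in rad, forces in N, time in s.
With the tool pointing down it reaches from about 0.25 to 0.725 m from the base axis. Payload 4 kg.
Tool frame: the origin (TCP) lies midway between the tips of the shut fingers; the grasp point (between the pads) lies 19 mm behind it; z points along the fingers, y is the direction in which the jaws open and shut (so a half turn about z gives the same grasp; the last joint's range is limited). The gripper opens to 85 mm and grips with 20 to 120 N. Pads are 22 mm wide; open, the fingers measure 114 mm over their backs; the gripper's body (76 mm by 85 mm) begins 54 mm behind the grasp point. The pads swing forward as they close: fully open they stand 13 mm farther back than shut.
Start: joints at [-1.199, 0.241, 0.005, 1.335, 0, 1.571], TCP at [0.182, -0.466, 0.231] pointing down, gripper open.
Joint ranges: [-2.72, 2.72], [-1.05, 1.87], [-1.09, 1.28], [-1.99, 2.15], [-1.42, 1.44], [-3.14, 3.14]. Speed limits (rad/s): [2.79, 2.79, 3.14, 3.14, 3.14, 3.14].

### API

Orientations are given as a unit quaternion [x, y, z, w].
In Python, from workcell import bot, eyes, job gives the robot as it stands.
- The arm moves only by the shell command python3 -m crank 'ROWS'. ROWS is a JSON object of lists of equal length, an entry for each row: "dr": the turn, a rotation vector about the tool's x, y, z in rad, a list of three; "travel": the shift along the tool's x, y, z in m, a list of three; "hand": the finger opening in m, from 0 to 0.0854. In form: {"dr": [[wx, wy, wz], ...], "travel": [[x, y, z], ...], "hand": [hand, ...]}. A call has 1 to 10 rows; each row is the pose to reach, as a shift and turn from the pose commanded when the call began, along the tool's axes at that moment; what a row does not reach only later rows make up. A row lasts 1/8 s, in which the tool goes at most 62.5 mm and 10.7 degrees, less where a joint would pass 70% of its speed; a pose out of reach is approached as far as the arm can. A call with a gripper value outside its range is refused whole. The fingers move at their own pace and stop on an object; the grip force is fixed at half the most. Time passes only in rows, so rows that repeat a pose let the fingers close. It gives the time, the measured TCP pose, the force and the opening at its end, in the units of the state.
- bot.get_obs(): the state, without advancing time (a new reading comes with each control period).
- eyes.camera(name): name is "scene" or "top" or "wrist"; returns a dict with "color" (384x512x3 uint8, red, green, blue), "K" (3x3 intrinsics, pixels), "R" (3x3) and "t" (3): a world point X has camera coordinates R X + t; the wrist camera has in their place "T_tool_cam" (4x4, takes a point from camera to tool coordinates, whose origin is the TCP and whose axes are the flange's). Camera axes: x right, y down, z forward; pixel columns grow to the right and rows downward; lengths in m; the calibration is good to about 2 mm. A picture is of the moment at which its call begins: read the wrist's pose just before it. There is no depth.
- job.job_done(): hands the job in, once; it reports no verdict.
The state is a dict: "clock": time; "joint_pos": joint angles; "joint_vel": joint speeds; "tau": joint torques, N m; "eef_pos": TCP position; "tool_rot": TCP orientation; "ft_force": force on the tool from outside, world axes, zero at the start; "ft_torque": the same for the moment, N m; "grip_width": finger opening in m.
Only numpy, scipy, OpenCV 4.12 (cv2) and the standard library are available. Lean on these libraries where they do the work, as an engineer would, in place of code of your own. Each camera call takes 0.05 s, during which the arm holds its last target.

### The job

Earth the antenna before the launch: on the knife switch whose board carries the copper stud, slide the lock plate fully out, throw the blade fully over to the stud's side, then slide the lock plate fully back in so that the blade is locked there. Force nothing, and leave the other switch and everything else on the table as they are.

Things in the scene. Friction and masses are not known exactly. Their poses are not given: they have to be found in the camera images.
- ant_switch: The antenna's knife switch, fixed: dark board 200 x 150 mm (y from -60 to +90), 18 thick; the one with an upright copper stud (28 mm thick, nut 40, top 100 mm above the table) at x 76, y -36. Origin: on the table under the blade's hinge. +x: towards the stud's (earth) end; +y: towards the lock knob; z up. Hinge axis along y, at z 45. Steel jaws on pale ceramic posts at x -50 and 50, 96 mm high.
- ant_blade (a joint): Angle (rad) of its blade: 0 = fully over to the aerial side, leaning 0.6 rad from upright towards board -x; 0.6 upright; 1.2 = fully over to the earth (stud) side, leaning 0.6 rad to +x. Its heavy grip makes it over-centre: its weight holds it at both ends (about 2 N at the grip to start it) and helps past upright; hard end stops. The lock plate, when in, blocks it.
- ant_grip (a point): Centre of the black round bar grip on that blade's end: 22 mm diameter, 70 mm long along board y, at y 0, 125 mm from the hinge axis (148 mm above the table at either end of the throw, 170 mm when upright). Can be pushed with closed fingers. The blade under it is a copper strip 16 mm wide (y), 5 mm thick.
- ant_lock (a joint): Slide (m) of its lock plate: 0 = fully in, across the blade's path; 0.045 = fully out, clear; grows to board +y. Stays where left; friction about 1.5 N; hard stops. Goes in only if the blade is fully over to a side. Steel, 40 mm wide (x), 8 mm thick, top 89 mm above the table, y -20 to 88 when in, on a grey pedestal (y 30 to 64) with 94 mm high cheeks beside it.
- ant_knob (a point): Centre of the lock plate's upright black knob: a cylinder 24 mm in diameter, from 89 to 145 mm above the table (this point at 117), at board x 0, y 75 when the plate is in, 120 when out. Can be pushed from either side with closed fingers; above the plate, on the knob's inner side, there is room for them.
- aux_switch: The other knife switch, of the same make, sizes and frame, but without a copper stud: that corner of its board is bare. To be left as it is.
- aux_blade (a joint): Angle (rad) of the other switch's blade, same meaning as ant_blade; it stands at 0.
- aux_lock (a joint): Slide (m) of the other switch's lock plate, same meaning as ant_lock; it stands nearly fully in.
- insulator: A bystander: a loose pale ribbed ceramic insulator, 60 mm diameter, 80 mm tall, standing. Origin: at its underside, z up.
- sonde: A bystander: a white plastic sonde body, 85 x 110 x 75 mm. Origin: at its underside, z up.
- battery_tray: A bystander: a shallow aluminium battery tray, 100 x 130 x 35 mm. Origin: at its underside, z up.
- screwdriver: A bystander: a screwdriver lying flat, along its x, about 200 mm or less.
- mug: A bystander: a white mug, 80 mm diameter, 90 mm tall. Origin: at its underside, z up.
- wrench: A bystander: a wrench lying flat, along its x, about 200 mm or less.
Things that resemble listed ones, but are neither listed nor needed, are in the scene too. What is shaped like the ant_switch but blue is not meant.

How it is judged:
By the outcome, as a careful person would: the job done as asked, in the order asked, and still so for the second after the job is handed in, with the robot touching nothing.
It also fails if it takes over 54 s, if anything falls off the work surface, if the arm or the gripper's body presses on something with over 40 N, if the wrist force passes 120 N, or if a joint passes its speed limit or range.

## Working session

There is one attempt and no reset: what is moved stays moved. The work goes in short steps, Python scripts to look and compute and a shell command to move; the robot and the scene stay as the last step left them, time stands still between calls to the robot, and variables do not carry over. Pictures are saved under pics/ and viewed, and the job is handed in when it is done.

```bash
ls; mkdir -p pics; python3 - <<'E'
from workcell import bot, eyes, job
import cv2,json,pickle
o=bot.get_obs(); print({k:o[k] for k in('clock','eef_pos','tool_rot','ft_force','grip_width')})
for n in('scene','top','wrist'):
    c=eyes.camera(n); pickle.dump(c,open(f'pics/{n}0.pkl','wb'))
    cv2.imwrite(f'pics/{n}0.png',cv2.resize(c['color'][:,:,::-1],(800,600),interpolation=cv2.INTER_CUBIC))
E
```

```text
pics
{'clock': 0.0, 'eef_pos': array([ 0.1814099 , -0.4652393 ,  0.23039916]), 'tool_rot': array([ 9.82766573e-01,  1.84847866e-01, -2.01420623e-04, -1.04373357e-03]), 'ft_force': array([ 0.51367776, -0.36750206,  1.01656983]), 'grip_width': 0.08562909291525753}
```

View pics/scene0.png

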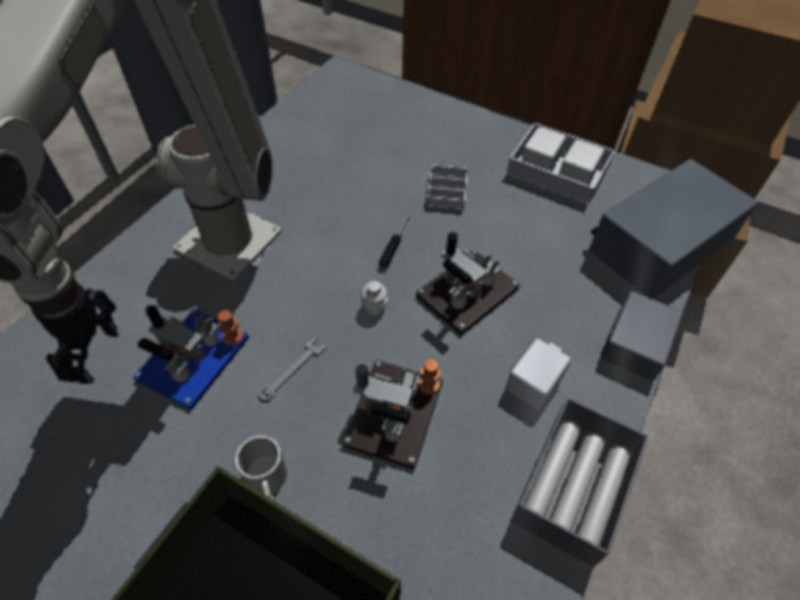

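View pics/top0.png

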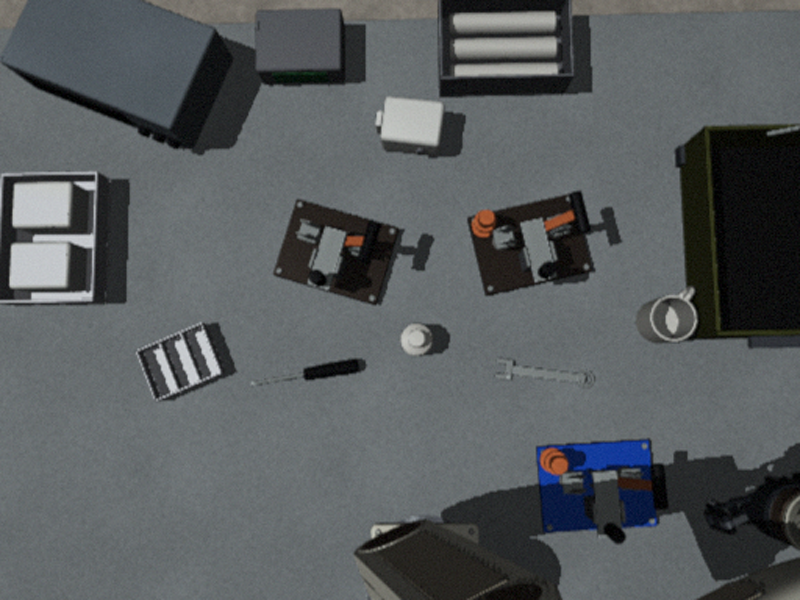

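View pics/wrist0.png

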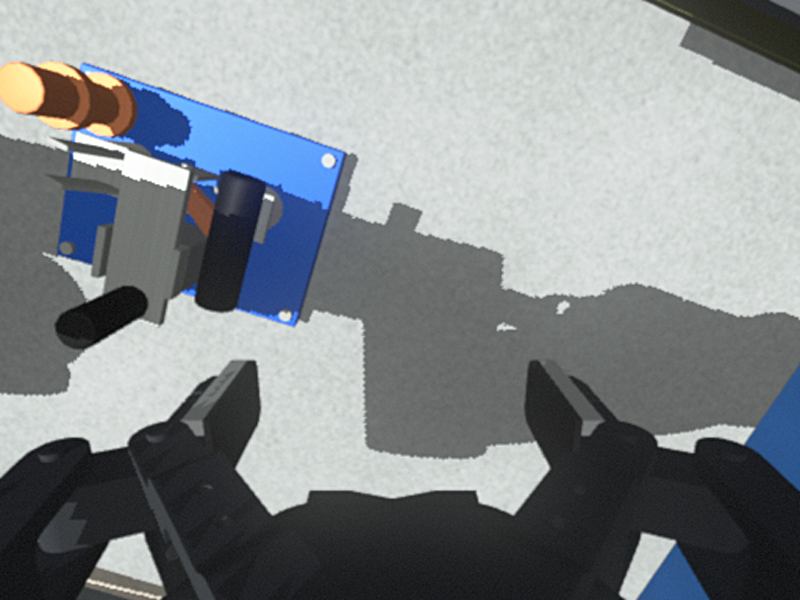

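Candidates (top picture, 800x600):
- Dark board with copper stud, at (530,243).
- Dark board without stud, at (340,250).
- Blue board with stud, at (597,487).

By the description I choose (530,243), and check it in a close crop.

```bash
python3 - <<'E'
import cv2,pickle
c=pickle.load(open('pics/top0.pkl','rb'))
print(c['K'],c['R'],c['t'])
im=c['color'][115:195,290:400,::-1]
cv2.imwrite('pics/crop0.png',cv2.resize(im,None,fx=7,fy=7,interpolation=cv2.INTER_CUBIC))
c=pickle.load(open('pics/scene0.pkl','rb'))
im=c['color'][220:320,210:300,::-1]
cv2.imwrite('pics/crop1.png',cv2.resize(im,None,fx=6,fy=6,interpolation=cv2.INTER_CUBIC))
E
```

```text
[[472.68238937   0.         259.68843897]
 [  0.         472.68238937 185.96450998]
 [  0.           0.           1.        ]] [[-0.01210162 -0.99966161 -0.02302633]
 [-0.99401954  0.01452634 -0.10823184]
 [ 0.10852971  0.02157885 -0.99385897]] [0.03387509 0.51210658 1.32011616]
```

View pics/crop0.png

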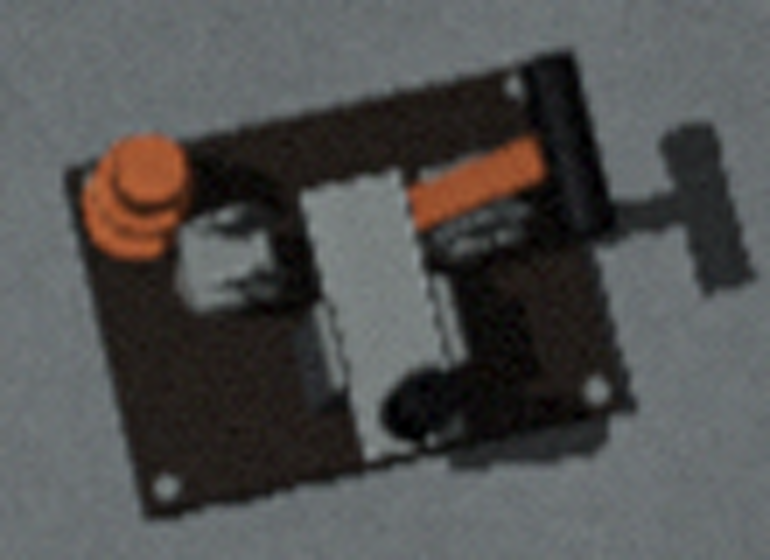

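View pics/crop1.png

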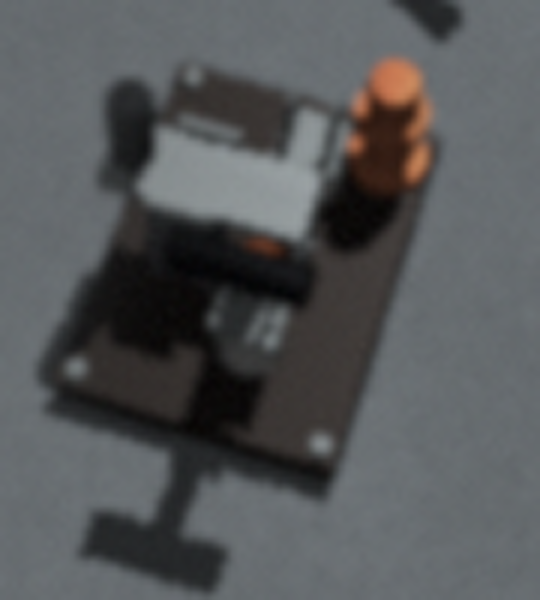

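```bash
cat > h.py <<'E'
import numpy as np,pickle,cv2
from scipy.optimize import least_squares
from scipy.spatial.transform import Rotation as Ro
def proj(c,X):
    p=(np.asarray(c['R'])@np.asarray(X).T).T+c['t']; p=p@np.asarray(c['K']).T; return p[:,:2]/p[:,2:]
def b2w(q,P):
    P=np.asarray(P,float); cs,sn=np.cos(q[2]),np.sin(q[2])
    return np.c_[q[0]+cs*P[:,0]-sn*P[:,1], q[1]+sn*P[:,0]+cs*P[:,1], P[:,2]]
E
python3 - <<'E'
from h import *
c=pickle.load(open('pics/top0.pkl','rb')); s=pickle.load(open('pics/scene0.pkl','rb'))
P=[[.1,-.06,.018],[.1,.09,.018],[-.1,.09,.018],[.02,-.02,.089],[-.02,-.02,.089],[.02,.088,.089],[.076,-.036,.1]]
uv=np.array([[68,170],[145,518],[632,408],[300,190],[405,170],[365,460],[153,168]])
px=np.c_[290+(uv[:,0]+.5)/7-.5,115+(uv[:,1]+.5)/7-.5]
# scene: corners, plate y=-20 end
P2=[[.1,-.06,.018],[-.1,-.06,.018],[-.1,.09,.018],[.076,-.036,.1]]
uv2=np.array([[437,145],[328,475],[50,395],[397,82]])
px2=np.c_[210+(uv2[:,0]+.5)/6-.5,220+(uv2[:,1]+.5)/6-.5]
f1=lambda q:(proj(c,b2w(q,P))-px); f2=lambda q:(proj(s,b2w(q,P2))-px2)
for f in(lambda q:f1(q).ravel(),lambda q:f2(q).ravel(),lambda q:np.r_[f1(q).ravel(),f2(q).ravel()]):
    r=least_squares(f,[.6,-.2,1.5]); print(r.x,np.round(r.fun,1))
q=r.x; np.save('q.npy',q)
print(b2w(q,[[0,.075,.117],[0,.12,.117],[-.0706,0,.148],[.0706,0,.148],[.076,-.036,.1]]))
E
```

```text
[ 0.61084765 -0.19937223  1.77458414] [ 0.  -0.   0.7  0.5 -0.7  1.2  0.2 -0.5 -0.6 -0.8  0.1 -0.9  0.3  0.6]
[ 0.61695858 -0.20307631  1.78317222] [ 0.3 -0.9  0.8  0.7 -0.4 -0.8 -0.7  0.8]
[ 0.61283197 -0.20028413  1.7792757 ] [ 0.3 -0.5  1.2 -0.  -0.3  0.3  0.5 -1.2 -0.3 -1.5  0.6 -1.6  0.6  0.
 -0.3 -2.  -0.1 -0.7 -1.1 -2.3 -1.4 -0.4]
[[ 0.53945596 -0.21580706  0.117     ]
 [ 0.49543036 -0.22512082  0.117     ]
 [ 0.62744422 -0.26935541  0.148     ]
 [ 0.59821972 -0.13121284  0.148     ]
 [ 0.63232255 -0.11847876  0.1       ]]
```

```bash
python3 - <<'E'
from h import *
w=pickle.load(open('pics/wrist0.pkl','rb'));print(np.round(w['T_tool_cam'],3));print(w['K'])
from workcell import bot
o=bot.get_obs();q=np.load('q.npy')
def rel(o,q,B,yaw):  # target board point B(3)
    R=Ro.from_quat(o['tool_rot']); X=b2w(q,[B])[0]
    cs,sn=np.cos(q[2]),np.sin(q[2]); by=np.array([-sn,cs,0]);bx=np.array([cs,sn,0])
    Rt=np.c_[-by,-bx,[0,0,-1]]
    return X,R.inv().apply(X-o['eef_pos']),(R.inv()*Ro.from_matrix(Rt)).as_rotvec()
for B in([0,.13,.24],[0,.045,.24],[0,.045,.2]): print(rel(o,q,B,0))
E
```

```text
[[ 0.001 -0.963 -0.269  0.069]
 [ 1.     0.001  0.     0.001]
 [ 0.    -0.269  0.963 -0.144]
 [ 0.     0.     0.     1.   ]]
[[285.98084267   0.         250.86885207]
 [  0.         285.98084267 185.17842732]
 [  0.           0.           1.        ]]
(array([ 0.48564689, -0.22719054,  0.24      ]), array([ 0.36993095, -0.11141032, -0.00922386]), array([-1.64541095e-03,  1.57109674e-04,  1.63361576e-01]))
(array([ 0.56880636, -0.20959789,  0.24      ]), array([ 0.45379928, -0.09758628, -0.00924855]), array([-1.64541095e-03,  1.57109674e-04,  1.63361576e-01]))
(array([ 0.56880636, -0.20959789,  0.2       ]), array([ 0.45380017, -0.09752024,  0.03075139]), array([-1.64541095e-03,  1.57109674e-04,  1.63361576e-01]))
```

```bash
python3 -m crank '{"dr":[[0,0,0.05],[0,0,0.1],[0,0,0.163],[0,0,0.163],[0,0,0.163],[0,0,0.163],[0,0,0.163],[0,0,0.163]],"travel":[[0.05,-0.02,-0.03],[0.11,-0.04,-0.03],[0.17,-0.06,-0.03],[0.22,-0.08,-0.03],[0.28,-0.1,-0.03],[0.34,-0.116,-0.03],[0.34,-0.116,-0.03],[0.34,-0.116,-0.03]],"hand":[0,0,0,0,0,0,0,0]}'
python3 - <<'E'
from h import *
from workcell import bot,eyes
o=bot.get_obs();c=eyes.camera('wrist');pickle.dump((o,c),open('pics/w1.pkl','wb'))
print(o['eef_pos'],o['tool_rot'],o['ft_force'],o['grip_width'])
cv2.imwrite('pics/w1.png',cv2.resize(c['color'][:,:,::-1],(800,600),interpolation=cv2.INTER_CUBIC))
E
```

```text
clock: 1.15
eef_pos: [0.456, -0.2339, 0.2608]
tool_rot: [0.995, 0.105, -0.001, -0.0]
ft_force: [0.1, -1.2, 0.3]
grip_width: -0.0004
[ 0.45596911 -0.23394619  0.26076169] [ 9.94501972e-01  1.04714980e-01 -7.39424736e-04 -2.33423616e-04] [ 0.10373254 -1.20148679  0.33549718] -0.00042673563238606867
```

View pics/w1.png

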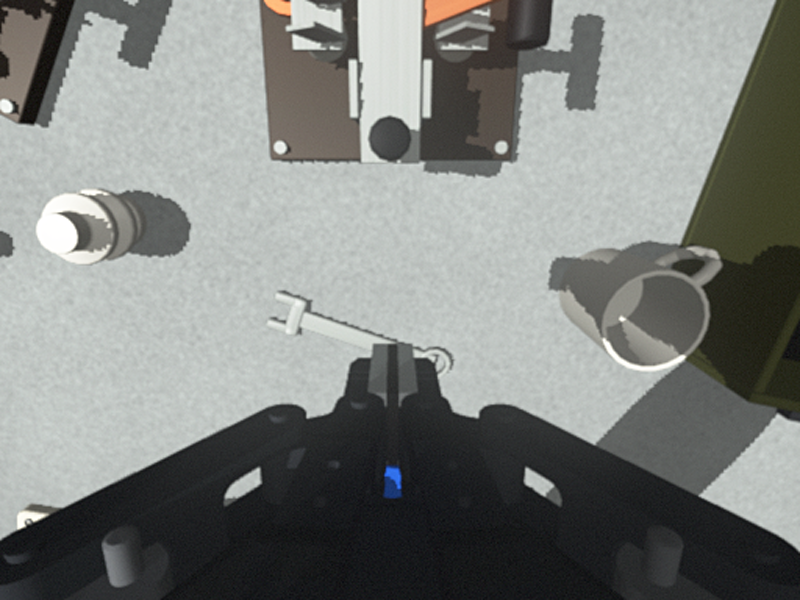

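```bash
python3 - <<'E'
from h import *
o,c=pickle.load(open('pics/w1.pkl','rb'))
cv2.imwrite('pics/w1c.png',cv2.resize(c['color'][0:112,160:350,::-1],None,fx=4.2,fy=4.2,interpolation=cv2.INTER_CUBIC))
E
```

```text
(no output)
```

View pics/w1c.png

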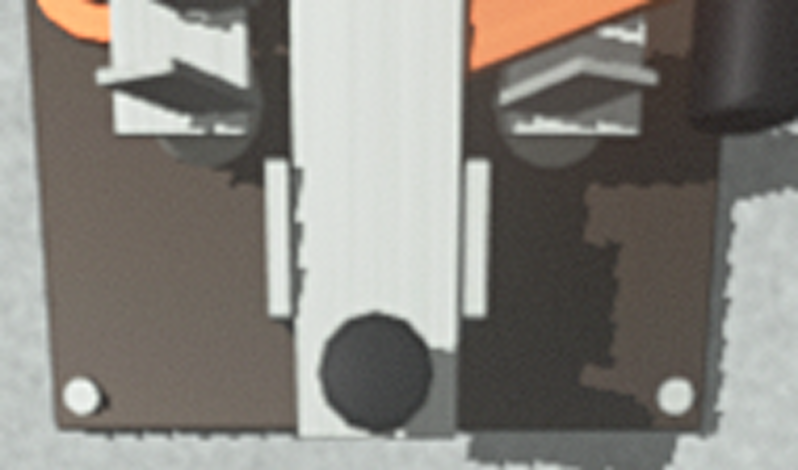

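```bash
cat >> h.py <<'E'
def wcam(o,c):
    T=np.asarray(c['T_tool_cam']); Rw=Ro.from_quat(o['tool_rot']).as_matrix(); Rc=Rw@T[:3,:3]; tc=Rw@T[:3,3]+o['eef_pos']
    return dict(R=Rc.T,t=-Rc.T@tc,K=c['K'])
def plan(o,q,B):
    R=Ro.from_quat(o['tool_rot']); X=b2w(q,[B])[0]
    cs,sn=np.cos(q[2]),np.sin(q[2]); Rt=np.c_[[sn,-cs,0],[-cs,-sn,0],[0,0,-1]]
    return R.inv().apply(X-o['eef_pos']),(R.inv()*Ro.from_matrix(Rt)).as_rotvec()
def tob(q,X):
    d=np.asarray(X)-[q[0],q[1],0]; cs,sn=np.cos(q[2]),np.sin(q[2]); return np.array([cs*d[0]+sn*d[1],-sn*d[0]+cs*d[1],d[2]])
E
python3 - <<'E'
from h import *
o,c=pickle.load(open('pics/w1.pkl','rb')); w=wcam(o,c)
P=[[.1,.09,.018],[-.1,.09,.018],[.02,.088,.089],[-.02,.088,.089],[0,.075,.145]]
uv=np.array([[57,430],[705,430],[298,436],[457,436],[377,372]])
px=np.c_[160+(uv[:,0]+.5)/4.2-.5,(uv[:,1]+.5)/4.2-.5]
r=least_squares(lambda q:(proj(w,b2w(q,P))-px).ravel(),[.61,-.2,1.78]);print(r.x,np.round(r.fun,1))
np.save('q.npy',r.x)
for B in([.1,.047,.064],[0,.047,.03]):pass
print(tob(r.x,o['eef_pos']))
for B in([0,.045,.2],[0,.045,.098],[0,.097,.098]):print(B,np.round(plan(o,r.x,B),4))
E
```

```text
[ 0.61205262 -0.2002732   1.7815245 ] [-0.   2.6 -0.6  2.6  0.3 -0.9  0.2 -0.9  0.  -1.9]
[-0.0002798   0.15967421  0.26076169]
[0, 0.045, 0.2] [[ 0.1148 -0.0003  0.0606]
 [-0.0006  0.0014 -0.0009]]
[0, 0.045, 0.098] [[ 0.1149 -0.0003  0.1626]
 [-0.0006  0.0014 -0.0009]]
[0, 0.097, 0.098] [[ 0.0629 -0.0002  0.1627]
 [-0.0006  0.0014 -0.0009]]
```

```bash
python3 -m crank '{"dr":[[0,0,0],[0,0,0],[0,0,0],[0,0,0],[0,0,0],[0,0,0]],"travel":[[0.05,0,0],[0.1,0,0.0],[0.115,0,0.03],[0.115,0,0.06],[0.115,0,0.08],[0.115,0,0.08]],"hand":[0,0,0,0,0,0]}'
python3 - <<'E'
from h import *
from workcell import bot,eyes
o=bot.get_obs();q=np.load('q.npy');print(tob(q,o['eef_pos']))
c=eyes.camera('scene');cv2.imwrite('pics/s2.png',cv2.resize(c['color'][190:320,180:320,::-1],None,fx=4.5,fy=4.5,interpolation=cv2.INTER_CUBIC))
c=eyes.camera('wrist');cv2.imwrite('pics/w2.png',cv2.resize(c['color'][:,:,::-1],(800,600)))
E
```

```text
clock: 1.95
eef_pos: [0.5664, -0.2116, 0.1795]
tool_rot: [0.995, 0.103, -0.002, -0.001]
ft_force: [-1.2, 0.0, 1.1]
grip_width: 0.0001
[-0.00150989  0.0470247   0.17945539]
```

View pics/s2.png

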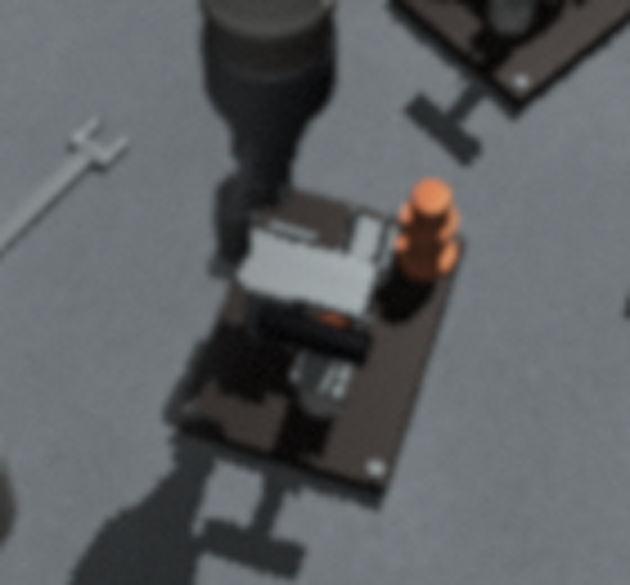

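View pics/w2.png

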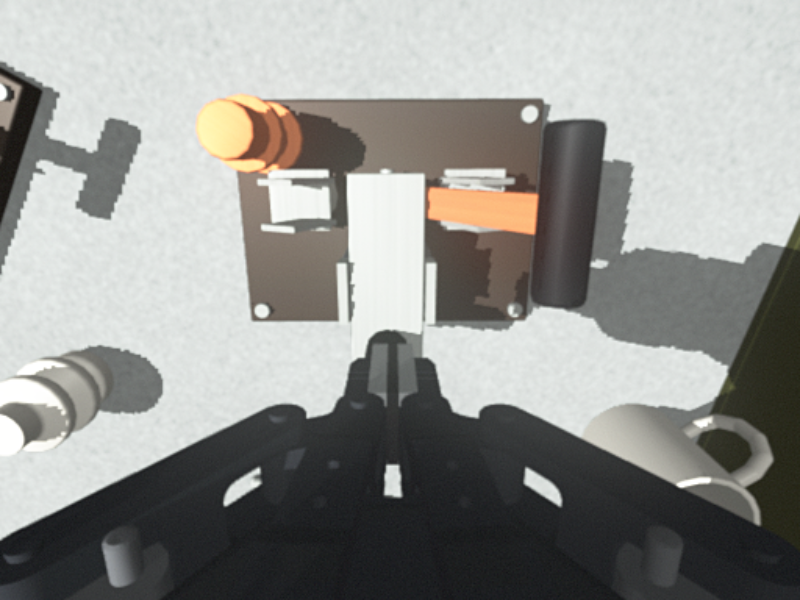

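```bash
python3 - <<'E'
from h import *
from workcell import bot,eyes
o=bot.get_obs();q=np.load('q.npy');c=eyes.camera('wrist');w=wcam(o,c);pickle.dump((o,c),open('pics/w2.pkl','wb'))
print(proj(w,b2w(q,[[0,.063,.145],[.1,.09,.018],[.1,-.06,.018],[-.1,.09,.018],[-.1,-.06,.018],[.02,-.02,.089],[-.02,-.02,.089],[-.0706,.035,.148],[0,.045,.145]]))*1.5625)
print(proj(w,[o['eef_pos']])*1.5625)
P=[[.1,.09,.018],[-.1,.09,.018],[-.1,-.06,.018],[.02,-.02,.089],[-.02,-.02,.089]]
px=np.array([[252,320],[526,320],[542,98],[347,174],[423,174]])/1.5625
r=least_squares(lambda q:(proj(w,b2w(q,P))-px).ravel(),q);print(r.x,np.round(r.fun,1))
cv2.imwrite('pics/w2c.png',cv2.resize(c['color'][50:250,140:360,::-1],None,fx=3,fy=3,interpolation=cv2.INTER_CUBIC))
E
```

```text
[[385.18192426 368.41722105]
 [251.46644223 326.59384697]
 [230.97295818 106.9475136 ]
 [524.50238644 325.67234376]
 [542.25694544 105.79353824]
 [346.57686265 172.64676169]
 [424.4848277  172.36573165]
 [553.02251079 309.80737124]
 [384.86641863 330.2256291 ]]
[[389.07938035 368.31673621]]
[ 0.61340562 -0.19992083  1.79205669] [ 0.4  3.9 -0.   1.6 -0.3  2.4 -0.7 -2.4  0.6 -3.1]
```

View pics/w2c.png

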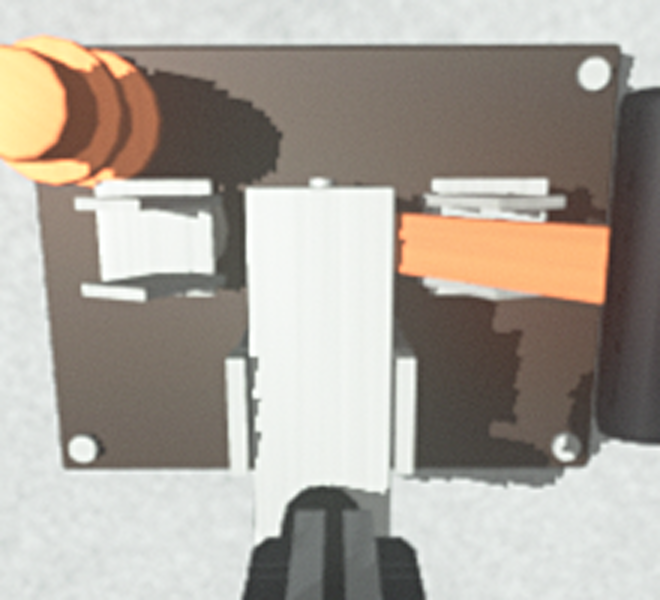

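The board and plate fit the picture, and the dark arc at (388,332) is the base of the knob, just outside the fingertips. Next I go down inside the knob.

```bash
python3 -m crank '{"dr":[[0,0,0],[0,0,0],[0,0,0],[0,0,0],[0,0,0]],"travel":[[0.003,0,0.02],[0.003,-0.001,0.04],[0.003,-0.001,0.06],[0.003,-0.001,0.072],[0.003,-0.001,0.072]],"hand":[0,0,0,0,0]}'
python3 - <<'E'
from h import *
from workcell import bot,eyes
o=bot.get_obs();q=np.load('q.npy');print(tob(q,o['eef_pos']))
c=eyes.camera('wrist');cv2.imwrite('pics/w3.png',cv2.resize(c['color'][:,:,::-1],(800,600)))
E
```

```text
clock: 2.72
eef_pos: [0.5712, -0.209, 0.1093]
tool_rot: [0.995, 0.104, -0.0, -0.0]
ft_force: [-0.2, -0.2, 0.4]
grip_width: -0.0001
[4.88621949e-05 4.17171043e-02 1.09256840e-01]
```

View pics/w3.png

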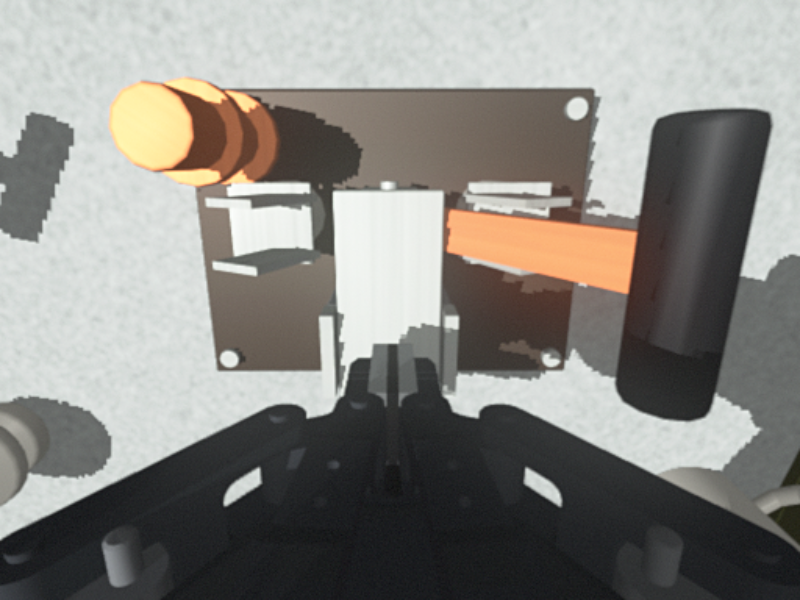

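The fingers are down over the plate, inside the knob, with no contact (force about 0). Next I push outwards.

```bash
python3 -m crank '{"dr":[[0,0,0],[0,0,0],[0,0,0],[0,0,0],[0,0,0],[0,0,0],[0,0,0],[0,0,0]],"travel":[[-0.006,0,0],[-0.012,0,0],[-0.018,0,0],[-0.024,0,0],[-0.03,0,0],[-0.036,0,0],[-0.042,0,0],[-0.042,0,0]],"hand":[0,0,0,0,0,0,0,0]}'
python3 -c "
from h import *
from workcell import bot
print(tob(np.load('q.npy'),bot.get_obs()['eef_pos']))"
```

```text
clock: 3.78
eef_pos: [0.5292, -0.2176, 0.109]
tool_rot: [0.995, 0.104, -0.001, -0.0]
ft_force: [0.4, 0.6, 1.1]
grip_width: 0.0003
[0.00038618 0.08460857 0.10900926]
```

```bash
python3 -m crank '{"dr":[[0,0,0],[0,0,0],[0,0,0],[0,0,0]],"travel":[[-0.003,0,0],[-0.006,0,0],[-0.009,0,0],[-0.011,0,0]],"hand":[0,0,0,0]}'
python3 -m crank '{"dr":[[0,0,0],[0,0,0]],"travel":[[-0.002,0,0],[-0.002,0,0]],"hand":[0,0]}'
python3 - <<'E'
from h import *
from workcell import bot,eyes
o=bot.get_obs();q=np.load('q.npy');print(tob(q,o['eef_pos']))
c=eyes.camera('wrist');cv2.imwrite('pics/w4.png',cv2.resize(c['color'][:,:,::-1],(800,600)));pickle.dump((o,c),open('pics/w4.pkl','wb'))
E
```

```text
clock: 4.28
eef_pos: [0.5193, -0.2197, 0.109]
tool_rot: [0.995, 0.104, -0.0, -0.0]
ft_force: [1.4, -0.3, -1.6]
grip_width: 0.0001
clock: 4.53
eef_pos: [0.5192, -0.2198, 0.1092]
tool_rot: [0.995, 0.105, 0.002, -0.0]
ft_force: [7.2, 1.8, -4.1]
grip_width: 0.0001
[0.00035563 0.09484412 0.10918025]
```

View pics/w4.png

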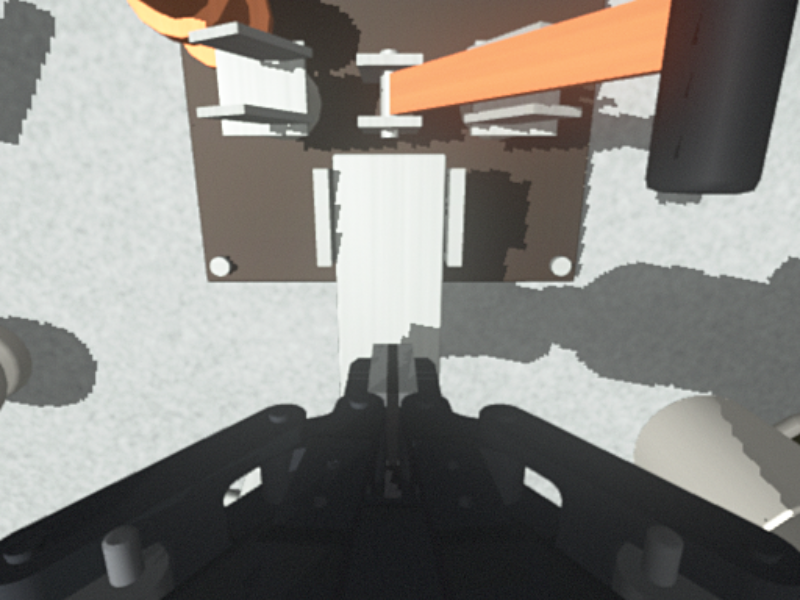

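```bash
python3 - <<'E'
from h import *
o,c=pickle.load(open('pics/w4.pkl','rb'));q=np.load('q.npy');w=wcam(o,c)
print(proj(w,b2w(q,[[.02,.025,.089],[.02,.022,.089],[-.02,.025,.089],[.026,.03,.094],[.026,.064,.094],[-.1,.09,.018],[-.0706,.035,.148]]))*1.5625)
E
```

```text
[[333.45556317 162.39251423]
 [333.15328561 153.53219812]
 [446.53642503 162.31081314]
 [314.79364119 177.30790138]
 [319.1164335  273.01427337]
 [574.19654438 287.2224474 ]
 [692.81336002 204.73122035]]
```

Plate stopped with 7 N against the stop (friction alone is 1.5 N). In the picture its inner edge (row 154) lies where the fully-out position should be relative to the cheeks (rows 168 and 267). I correct the pose by about 2 mm and plan the blade throw.

```bash
python3 - <<'E'
from h import *
from workcell import bot
q=np.load('q.npy'); cs,sn=np.cos(q[2]),np.sin(q[2]); q[:2]+=-.0022*np.array([-sn,cs]); np.save('q.npy',q)
o=bot.get_obs();print(o['joint_pos'],tob(q,o['eef_pos']))
for B in([-.125,0,.25],): print(plan(o,q,B))
E
```

```text
[-4.01515194e-01  4.42796767e-01 -3.35123826e-02  1.09209031e+00
  2.07293764e-03  2.53056455e+00] [0.00034247 0.0970384  0.10917818]
(array([ 0.09763386,  0.12517928, -0.14055515]), array([-0.00032084, -0.00315263, -0.00121278]))
```

```bash
python3 -m crank '{"dr":[[0,0,0],[0,0,0],[0,0,0],[0,0,-0.17],[0,0,-0.34],[0,0,-0.51],[0,0,-0.68],[0,0,-0.85],[0,0,-1.02],[0,0,-1.19]],"travel":[[0.008,0,0],[0.008,0,-0.05],[0.008,0,-0.11],[0.02,0.01,-0.14],[0.04,0.03,-0.14],[0.06,0.05,-0.14],[0.075,0.07,-0.14],[0.09,0.09,-0.14],[0.097,0.11,-0.14],[0.097,0.125,-0.14]],"hand":[0,0,0,0,0,0,0,0,0,0]}'
python3 -m crank '{"dr":[[0,0,-0.17],[0,0,-0.381],[0,0,-0.381],[0,0,-0.381]],"travel":[[0,0,0],[0,0,0],[0,0,0],[0,0,0]],"hand":[0,0,0,0]}'
python3 - <<'E'
from h import *
from workcell import bot,eyes
o=bot.get_obs();q=np.load('q.npy');print(tob(q,o['eef_pos']))
R=Ro.from_quat(o['tool_rot']).as_matrix();cs,sn=np.cos(q[2]),np.sin(q[2]);print('x axis in board',tob([0,0,q[2]],R[:,0]))
c=eyes.camera('wrist');cv2.imwrite('pics/w5.png',cv2.resize(c['color'][:,:,::-1],(800,600)));pickle.dump((o,c),open('pics/w5.pkl','wb'))
w=wcam(o,c);print(proj(w,b2w(q,[[-.0706,.035,.159],[-.0706,-.035,.159],[-.1,.09,.018],[-.1,-.06,.018],[0,.12,.145]]))*1.5625)
E
```

```text
clock: 5.82
eef_pos: [0.6386, -0.323, 0.2484]
tool_rot: [0.763, 0.646, -0.001, -0.001]
ft_force: [-0.5, 0.5, -0.6]
grip_width: -0.0001
clock: 6.32
eef_pos: [0.6383, -0.3224, 0.2492]
tool_rot: [0.63, 0.776, -0.0, -0.0]
ft_force: [0.8, -0.5, -0.5]
grip_width: -0.0002
[-0.12487912  0.00206955  0.24920926]
x axis in board [ 9.99991965e-01 -4.00696011e-03  1.18543343e-04]
[[325.60455699 190.89525697]
 [462.21272469 190.40957158]
 [285.37271744 217.53216254]
 [465.21145305 216.90145161]
 [153.58926122  45.62431111]]
```

View pics/w5.png

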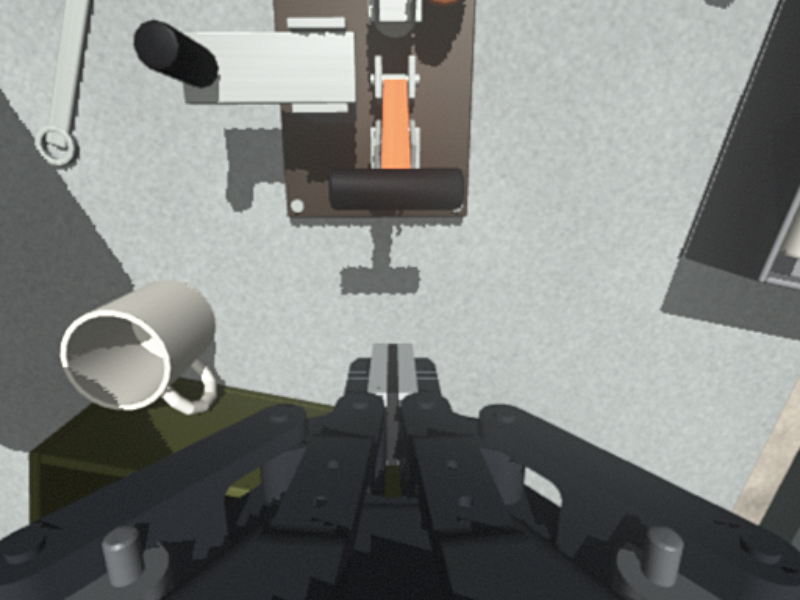

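```bash
python3 -m crank '{"dr":[[0,0,0],[0,0,0],[0,0,0],[0,0,0],[0,0,0],[0,0,0]],"travel":[[0,0.001,0.04],[0,0.002,0.08],[0,0.002,0.112],[0.01,0.002,0.112],[0.02,0.002,0.112],[0.02,0.002,0.112]],"hand":[0,0,0,0,0,0]}'
python3 - <<'E'
from h import *
from workcell import bot,eyes
o=bot.get_obs();q=np.load('q.npy');print(tob(q,o['eef_pos']))
c=eyes.camera('wrist');cv2.imwrite('pics/w6.png',cv2.resize(c['color'][:,:,::-1],(800,600)))
E
```

```text
clock: 7.12
eef_pos: [0.6375, -0.3017, 0.1402]
tool_rot: [0.629, 0.777, 0.001, 0.002]
ft_force: [0.1, 1.0, -0.4]
grip_width: 0.0002
[-0.10450741 -0.0015185   0.14023337]
```

View pics/w6.png

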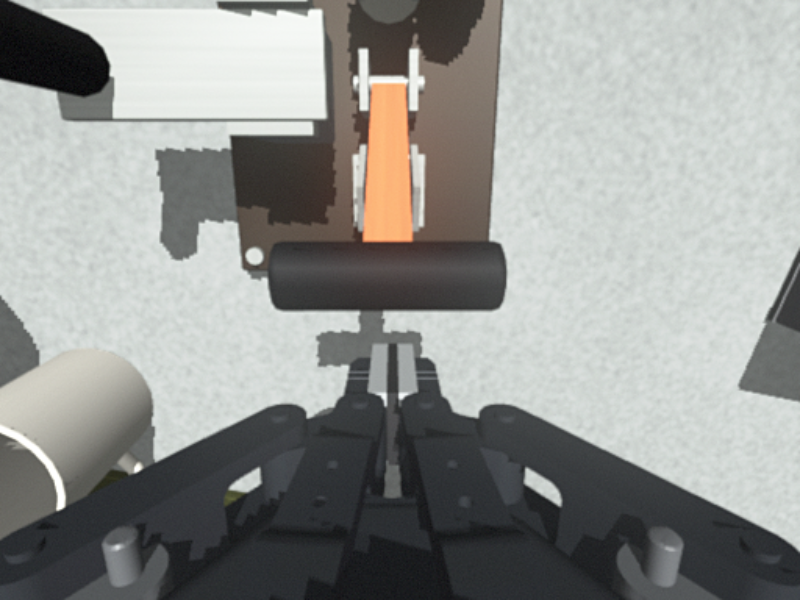

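```bash
python3 -m crank '{"dr":[[0,0,0],[0,0,0],[0,0,0],[0,0,0],[0,0,0],[0,0,0],[0,0,0],[0,0,0]],"travel":[[0.008,0,0],[0.016,0,-0.002],[0.024,0,-0.006],[0.032,0,-0.01],[0.04,0,-0.014],[0.048,0,-0.017],[0.056,0,-0.019],[0.062,0,-0.02]],"hand":[0,0,0,0,0,0,0,0]}'
python3 - <<'E'
from h import *
from workcell import bot,eyes
o=bot.get_obs();q=np.load('q.npy');print(tob(q,o['eef_pos']))
c=eyes.camera('wrist');cv2.imwrite('pics/w7.png',cv2.resize(c['color'][:,:,::-1],(800,600)))
E
```

```text
clock: 8.18
eef_pos: [0.6231, -0.2405, 0.1569]
tool_rot: [0.629, 0.777, 0.0, -0.001]
ft_force: [0.8, -0.9, 1.2]
grip_width: -0.0001
[-0.04168531 -0.00016087  0.15689981]
```

View pics/w7.png

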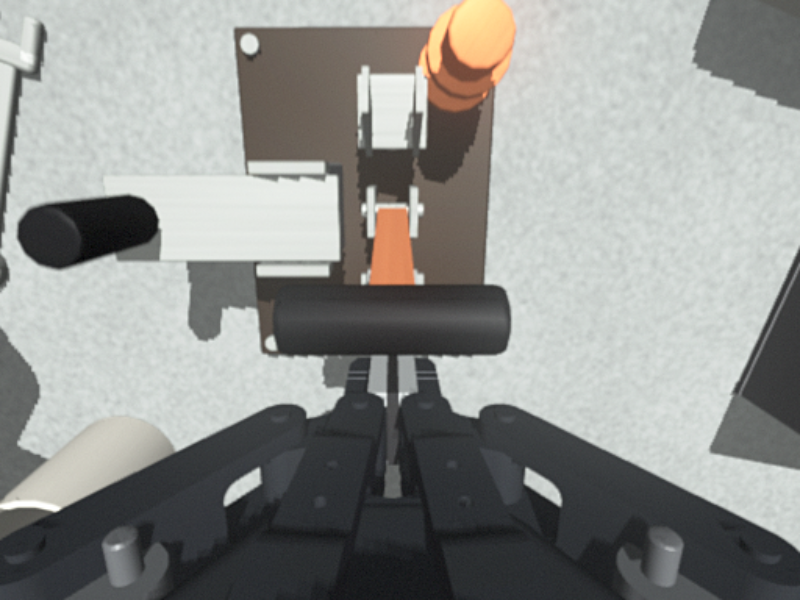

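```bash
python3 -m crank '{"dr":[[0,0,0],[0,0,0],[0,0,0],[0,0,0],[0,0,0],[0,0,0],[0,0,0],[0,0,0],[0,0,0],[0,0,0]],"travel":[[0.008,0,-0.001],[0.018,0,-0.002],[0.028,0,-0.002],[0.038,0,-0.001],[0.048,0,0.001],[0.058,0,0.0035],[0.068,0,0.007],[0.076,0,0.01],[0.082,0,0.014],[0.084,0,0.015]],"hand":[0,0,0,0,0,0,0,0,0,0]}'
python3 - <<'E'
from h import *
from workcell import bot,eyes
o=bot.get_obs();q=np.load('q.npy');print(tob(q,o['eef_pos']))
c=eyes.camera('wrist');cv2.imwrite('pics/w8.png',cv2.resize(c['color'][:,:,::-1],(800,600)));pickle.dump((o,c),open('pics/w8.pkl','wb'))
E
```

```text
clock: 9.48
eef_pos: [0.6058, -0.1591, 0.1419]
tool_rot: [0.629, 0.777, -0.0, -0.0]
ft_force: [-0.8, 0.2, -0.3]
grip_width: -0.0002
[ 0.04154566 -0.00024457  0.14188437]
```

View pics/w8.png

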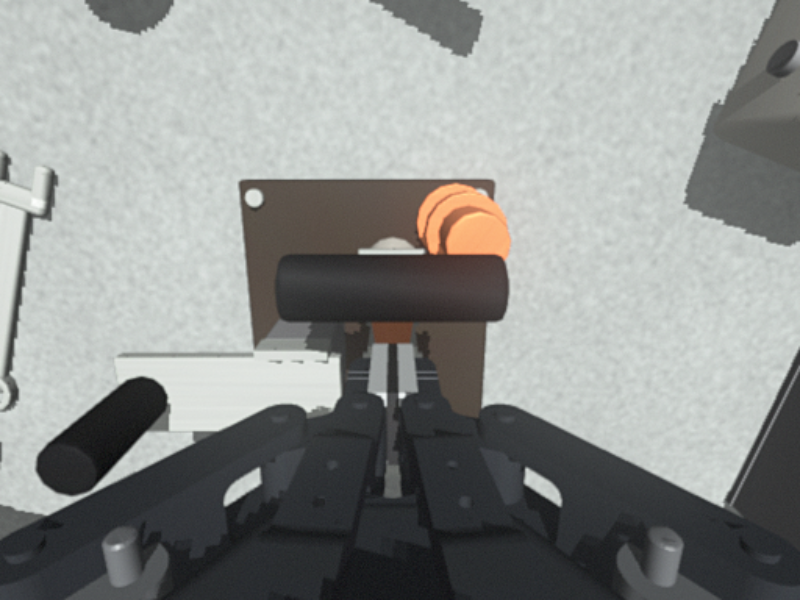

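The blade fell over to the stud side; the grip is at (392,288), next to the stud. I creep forward to make sure it is at its stop.

```bash
python3 -m crank '{"dr":[[0,0,0],[0,0,0],[0,0,0]],"travel":[[0.003,0,0],[0.006,0,0.001],[0.007,0,0.001]],"hand":[0,0,0]}'
python3 -m crank '{"dr":[[0,0,0],[0,0,0]],"travel":[[0.002,0,0],[0.002,0,0]],"hand":[0,0]}'
python3 -c "
from h import *
from workcell import bot
print(tob(np.load('q.npy'),bot.get_obs()['eef_pos']))"
```

```text
clock: 9.9
eef_pos: [0.6045, -0.1527, 0.1413]
tool_rot: [0.63, 0.777, 0.0, -0.0]
ft_force: [0.7, 0.2, 0.7]
grip_width: 0.0001
clock: 10.15
eef_pos: [0.6042, -0.1508, 0.1414]
tool_rot: [0.629, 0.777, -0.0, 0.0]
ft_force: [0.4, -0.1, -0.0]
grip_width: 0.0005
[ 0.05005399 -0.00045079  0.14136782]
```

```bash
python3 -m crank '{"dr":[[0,0,0],[0,0,0]],"travel":[[0.002,0,0],[0.002,0,0]],"hand":[0,0]}'
python3 -m crank '{"dr":[[0,0,0],[0,0,0]],"travel":[[0.002,0,0],[0.002,0,0]],"hand":[0,0]}'
python3 - <<'E'
from h import *
from workcell import bot,eyes
o=bot.get_obs();q=np.load('q.npy');print(tob(q,o['eef_pos']))
c=eyes.camera('wrist');cv2.imwrite('pics/w9.png',cv2.resize(c['color'][:,:,::-1],(800,600)));pickle.dump((o,c),open('pics/w9.pkl','wb'))
w=wcam(o,c)
print(proj(w,b2w(q,[[.0706,.035,.159],[.0706,-.035,.159],[.1,.09,.018],[.1,-.06,.018]]))*1.5625)
E
```

```text
clock: 10.4
eef_pos: [0.6041, -0.1506, 0.1414]
tool_rot: [0.63, 0.777, -0.001, 0.001]
ft_force: [1.0, -5.1, -1.2]
grip_width: 0.0003
clock: 10.65
eef_pos: [0.6041, -0.1506, 0.1415]
tool_rot: [0.63, 0.776, -0.002, 0.003]
ft_force: [1.9, -8.9, -2.1]
grip_width: -0.0003
[ 0.05028351 -0.00042736  0.14150673]
[[270.93586887 327.38108121]
 [503.89917609 326.47991339]
 [235.47704949 194.45604514]
 [491.63860421 193.47257659]]
```

View pics/w9.png

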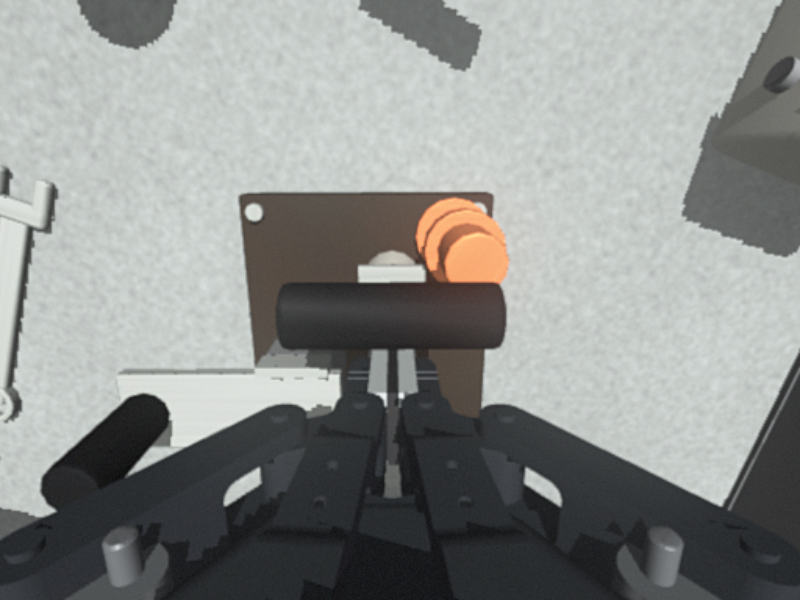

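Blade stopped with about 9 N against its stop, at the expected place (TCP x 50 mm, expected 49). I retreat and go round to the outer side of the knob.

```bash
python3 -m crank '{"dr":[[0,0,0],[0,0,0],[0,0,0],[0,0,0],[0,0,0.17],[0,0,0.34],[0,0,0.51],[0,0,0.68],[0,0,0.85],[0,0,1.02]],"travel":[[-0.015,0,0],[-0.035,0,0],[-0.045,0,-0.05],[-0.05,0,-0.11],[-0.05,-0.02,-0.11],[-0.05,-0.05,-0.11],[-0.05,-0.08,-0.11],[-0.05,-0.11,-0.11],[-0.05,-0.14,-0.11],[-0.05,-0.168,-0.11]],"hand":[0,0,0,0,0,0,0,0,0,0]}'
python3 -m crank '{"dr":[[0,0,0.17],[0,0,0.34],[0,0,0.551],[0,0,0.551],[0,0,0.551]],"travel":[[0,0,0],[0,0,0],[0,0,0],[0,0,0],[0,0,0]],"hand":[0,0,0,0,0]}'
python3 - <<'E'
from h import *
from workcell import bot,eyes
o=bot.get_obs();q=np.load('q.npy');print(tob(q,o['eef_pos']));print(plan(o,q,[0,.165,.107]))
c=eyes.camera('wrist');cv2.imwrite('pics/w10.png',cv2.resize(c['color'][:,:,::-1],(800,600)));pickle.dump((o,c),open('pics/w10.pkl','wb'))
E
```

```text
clock: 11.95
eef_pos: [0.4484, -0.2314, 0.2515]
tool_rot: [0.93, 0.368, 0.0, -0.0]
ft_force: [-0.1, -0.7, 0.3]
grip_width: -0.0005
clock: 12.58
eef_pos: [0.4494, -0.231, 0.2513]
tool_rot: [0.994, 0.105, -0.0, -0.0]
ft_force: [0.0, 0.3, 0.5]
grip_width: -0.0
[0.00400803 0.16770095 0.25129829]
(array([0.0026999 , 0.00403832, 0.14429747]), array([-2.09756116e-04, -7.05926430e-06,  8.24526737e-06]))
```

View pics/w10.png

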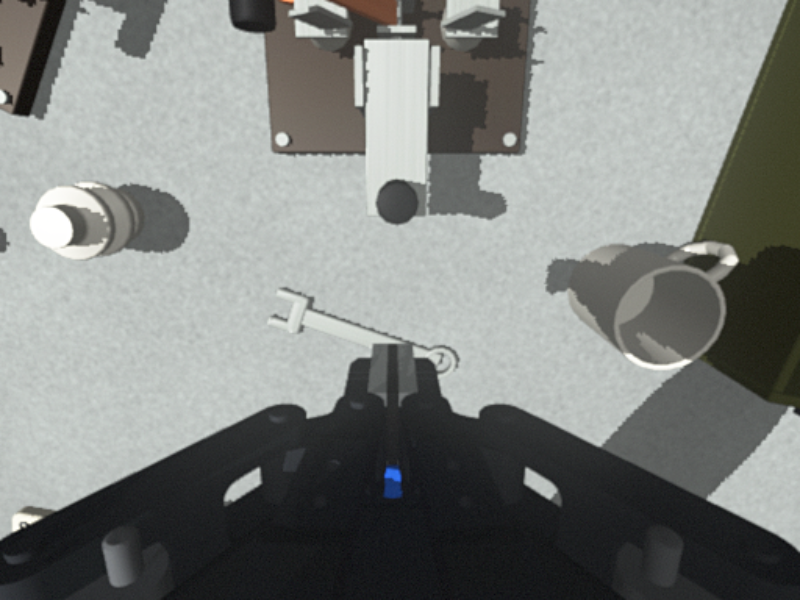

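Plate out with the knob at (397,203), blade on the stud side; the way down outside the knob is free.

```bash
python3 -m crank '{"dr":[[0,0,0],[0,0,0],[0,0,0],[0,0,0],[0,0,0],[0,0,0],[0,0,0],[0,0,0],[0,0,0],[0,0,0]],"travel":[[0,0.004,0.05],[0,0.004,0.1],[0.002,0.004,0.144],[0.01,0.004,0.144],[0.016,0.004,0.144],[0.022,0.004,0.144],[0.028,0.004,0.144],[0.034,0.004,0.144],[0.04,0.004,0.144],[0.046,0.004,0.144]],"hand":[0,0,0,0,0,0,0,0,0,0]}'
python3 - <<'E'
from h import *
from workcell import bot,eyes
o=bot.get_obs();q=np.load('q.npy');print(tob(q,o['eef_pos']))
c=eyes.camera('wrist');cv2.imwrite('pics/w11.png',cv2.resize(c['color'][:,:,::-1],(800,600)))
E
```

```text
clock: 13.88
eef_pos: [0.4954, -0.2249, 0.1074]
tool_rot: [0.995, 0.104, -0.0, -0.0]
ft_force: [-1.1, -0.6, 1.9]
grip_width: 0.0002
[0.00027271 0.12140312 0.10735803]
```

View pics/w11.png

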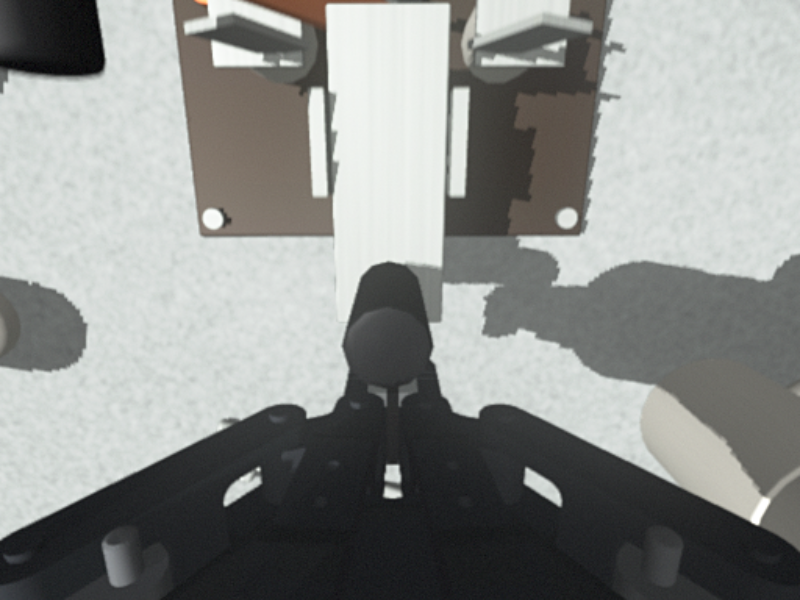

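The knob, at (390,345), is moving in with the fingers. I continue, creeping at the end.

```bash
python3 -m crank '{"dr":[[0,0,0],[0,0,0],[0,0,0],[0,0,0],[0,0,0]],"travel":[[0.005,0,0],[0.01,0,0],[0.015,0,0],[0.019,0,0],[0.021,0,0]],"hand":[0,0,0,0,0]}'
python3 -m crank '{"dr":[[0,0,0],[0,0,0]],"travel":[[0.002,0,0],[0.002,0,0]],"hand":[0,0]}'
python3 -c "
from h import *
from workcell import bot
print(tob(np.load('q.npy'),bot.get_obs()['eef_pos']))"
```

```text
clock: 14.55
eef_pos: [0.516, -0.2205, 0.1072]
tool_rot: [0.995, 0.104, -0.0, -0.0]
ft_force: [-1.0, 0.7, 0.1]
grip_width: 0.0004
clock: 14.8
eef_pos: [0.5179, -0.2201, 0.1072]
tool_rot: [0.995, 0.104, 0.0, -0.0]
ft_force: [-0.6, 0.6, -0.6]
grip_width: 0.0001
[0.00028958 0.09840361 0.10720192]
```

```bash
python3 -m crank '{"dr":[[0,0,0],[0,0,0]],"travel":[[0.0015,0,0],[0.0015,0,0]],"hand":[0,0]}'
python3 -m crank '{"dr":[[0,0,0],[0,0,0]],"travel":[[0.0015,0,0],[0.0015,0,0]],"hand":[0,0]}'
python3 -c "
from h import *
from workcell import bot
print(tob(np.load('q.npy'),bot.get_obs()['eef_pos']))"
```

```text
clock: 15.05
eef_pos: [0.5184, -0.22, 0.1072]
tool_rot: [0.995, 0.104, -0.001, -0.0]
ft_force: [-4.8, -0.3, 0.7]
grip_width: 0.0004
clock: 15.3
eef_pos: [0.5184, -0.22, 0.1072]
tool_rot: [0.995, 0.104, -0.002, 0.0]
ft_force: [-8.7, -1.9, 4.2]
grip_width: -0.0001
[0.00031115 0.09791397 0.1071921 ]
```

Plate stopped with 9 N at TCP y 97.9 mm (expected 98). I retreat and check.

```bash
python3 -m crank '{"dr":[[0,0,0],[0,0,0],[0,0,0],[0,0,0],[0,0,0],[0,0,0],[0,0,0],[0,0,0]],"travel":[[-0.015,0,0],[-0.04,0,0],[-0.06,0,-0.03],[-0.08,0,-0.08],[-0.1,0,-0.12],[-0.1,0,-0.15],[-0.1,0,-0.15],[-0.1,0,-0.15]],"hand":[0,0,0,0,0,0,0,0]}'
python3 - <<'E'
from h import *
from workcell import bot,eyes
for n in('wrist','top','scene'):
    c=eyes.camera(n);im=c['color'][:,:,::-1]
    if n=='top':im=im[100:270,140:470]
    if n=='scene':im=im[140:330,190:350]
    cv2.imwrite(f'pics/f_{n}.png',cv2.resize(im,None,fx=2 if n=='top' else 3 if n=='scene' else 1.5,fy=2 if n=='top' else 3 if n=='scene' else 1.5,interpolation=cv2.INTER_CUBIC))
E
```

```text
clock: 16.3
eef_pos: [0.4226, -0.2402, 0.2567]
tool_rot: [0.995, 0.104, 0.0, -0.0]
ft_force: [0.4, -0.3, -0.5]
grip_width: 0.0002
```

View pics/f_wrist.png

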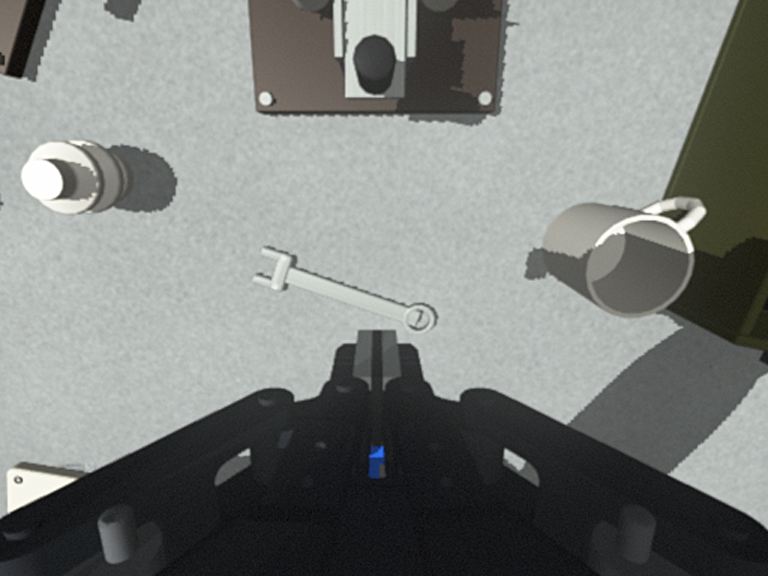

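View pics/f_top.png

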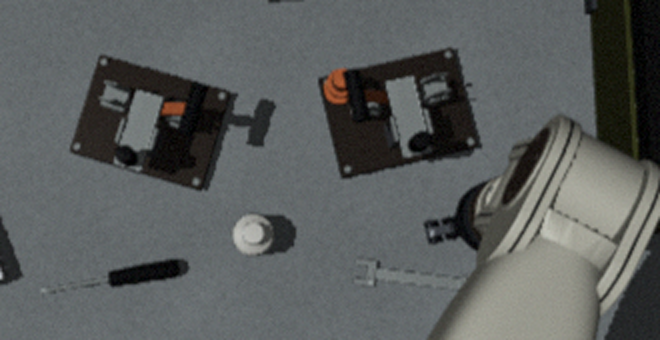

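View pics/f_scene.png

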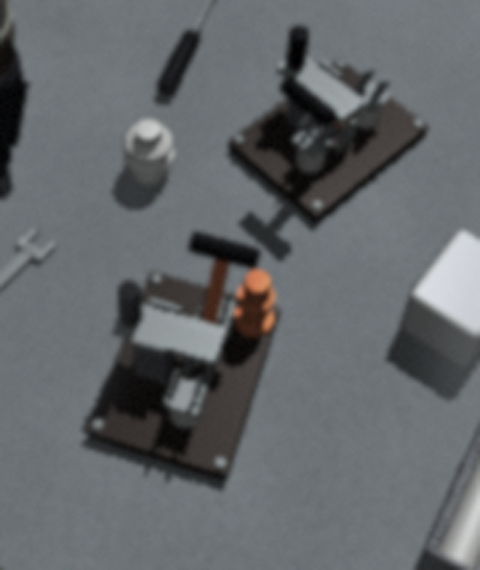

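The blade leans to the stud side (top crop, grip at (357,95)). The plate is back in across it, with the knob at (421,143), and the other switch looks as it did at the start. The robot touches nothing, so I hand in.

```bash
python3 -c "
from workcell import job
print(job.job_done())"
```

```text
the job is handed in; nothing more can be done
None
```

The antenna is earthed and locked. On the dark switch with the copper stud, I pushed the lock plate out, threw the blade over to the stud's side, and pushed the plate back in. The job was handed in at about 16.5 s, with the arm clear and reading no contact force.

- **Stops reached:** Each of the three moves ended at its hard stop with about 7–9 N, within 2 mm of where the stop was expected. The plate's travel worked out at about 45 mm.
- **Last pictures:** The blade leans to the stud side with the plate across it. The other switch, insulator, mug, wrench and screwdriver look as they did at the start.
- **Disagreement:** The camera estimate of the board's position was about 2 mm off from where the plate stopped. I corrected for this before throwing the blade.
- **Not checked:** I did not try to move the blade against the lock afterwards. That it is locked rests on the plate's stop position and the pictures.

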